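Gauge the gap of a cold-plate cell clamp

ROBOT

A 7-joint arm with a two-finger parallel gripper is mounted at the origin on the work surface. World frame = base frame: x ahead of the robot, y to its left, z up, the work surface at z = 0. Lengths are in m, angles in rad, forces in N, time in s.
With the tool pointing down it reaches from about 0.4 to 0.85 m from the base axis. Payload 10.4 kg.
Tool frame: the origin (TCP) lies where the fingers leave the gripper's body, on its centre line; the fingertips stand 70 mm ahead of it and the grasp point (between the pads) lies r.grip_depth ahead of it (r.grip_depth is the distance from the TCP to the grasp point, in m); z points along the fingers, y is the direction in which the jaws open and shut (so a half turn about z gives the same grasp; the last joint's range is limited). The gripper opens to 87 mm and grips with 3 to 60 N. Pads are 19 mm wide; open, the fingers measure 117 mm over their backs; the gripper's body (75 mm by 190 mm) begins 51 mm behind the grasp point.
Start: joints at [-1.185, 0.332, -0.065, 1.46, 0.022, 1.35, -0.088], TCP at [0.248, 0.574, 0.292] pointing down, gripper open.
Joint ranges: [-2.6, 2.6], [-0.5, 2.12], [-1.47, 1.34], [0.16, 2.42], [-1.27, 4.41], [0.06, 2.06], [-2.6, 2.6]. Speed limits (rad/s): [2.22, 2.22, 2.79, 2.79, 3.14, 3.14, 3.14].

INTERFACE

Orientations are given as a unit quaternion [x, y, z, w].
In Python, from bench import monitor, viewer, workorder, nets, r gives the robot as it stands.
- The arm moves only by the tool drive_tool, never from a script. Its argument "plan" is a list of rows, each an object of numbers: "rx", "ry", "rz": the turn, a rotation vector about the tool's x, y, z in units of 360 degrees (1.0 is 360 degrees); "x", "y", "z": the shift along the tool's x, y, z in units of 1000 mm (1.0 is 1000 mm); "fingers": the opening, from 0 (shut) to 1 (fully open). In form: [{"rx": .., "ry": .., "rz": .., "x": .., "y": .., "z": .., "fingers": ..}, ...]. A call has 1 to 12 rows; each row is the pose to reach, as a shift and turn from the pose commanded when the call began, along the tool's axes at that moment, turning the shorter way round; what a row does not reach only later rows make up. A row lasts 1/8 s, in which the tool goes at most 62.5 mm and 10.7 degrees, less where a joint would pass 70% of its speed; a pose out of reach is approached as far as the arm can. A call with a number of a shift or a turn outside -1 to 1 is refused whole. A call with a gripper value outside its range is refused whole. The fingers move at their own pace and stop on an object; "squeeze" is the grip in N (left out, the last holds). Time passes only in rows, so rows that repeat a pose let the fingers close. It gives the time, the measured TCP pose, the force and the opening at its end, in the units of the state.
- monitor.read_state(): the state, without advancing time (a new reading comes with each control period).
- viewer.camera(name): name is "scene" or "side" or "wrist"; returns a dict with "color" (420x560x3 uint8, red, green, blue), "depth" (420x560 float32, m along the optical axis (not along the pixel's ray), 0 where there is no reading), "camera_matrix" (3x3 intrinsics, pixels), "xyz" and "rotation" of the camera in the world. Camera axes: x right, y down, z forward; pixel columns grow to the right and rows downward; lengths in m; the calibration is good to about 2 mm. A picture is of the moment at which its call begins.
- workorder.close_job(): hands the job in, once; it reports no verdict.
Trained networks look in the newest picture that a camera, given by its name, has taken for a name from the list of things; names that differ only in an ending like _2 or _b are one class to them, and where a whole thing is asked for, a point or a joint stands for the part that bears it (a point fixed in the world has none). Each returns a list of dicts, best first, with "confidence" (0 to 1); they miss things now and then, are a little off and sometimes report something else, mostly with a low value. They report only what shows in the picture. A call takes as long as a camera call. They do not tell look-alikes from the thing itself.
- nets.find_in(label, camera): "centre" ([x, y, z] in m, in world coordinates, good to about 4 mm: the middle of the surface that is visible of it).
- nets.regions_of(label, camera): "region" (420x560 bool, what is visible of it).
The state is a dict: "time": time; "joint_positions": joint angles; "joint_vel": joint speeds; "joint_torque": joint torques, N m; "ee_pos": TCP position; "eef_rot": TCP orientation; "ft_force": force on the tool from outside, world axes, zero at the start; "torque": the same for the moment, N m; "width": finger opening in m.
Only numpy, scipy, OpenCV 4.12 (cv2) and the standard library are available. Lean on these libraries where they do the work, as an engineer would, in place of code of your own. Each camera call takes 0.05 s, during which the arm holds its last target.

TASK

The two upright cold plates of the cell clamp stand open with a narrow gap between them. Take the taper gauge out of the tool rack and slide its blade straight down into the gap near the middle of the plates' width, upright and flat to the plates, until it drags snugly on both of them, without forcing the sprung plate back. Finish while still gripping the gauge and holding it in the gap at that depth, and leave everything else where it is.

Things in the scene. Friction and masses are not known exactly. Their poses are not given: they have to be found in the camera images.
- gauge_grip (a point): Centre of the taper gauge's aluminium handle: 16 mm in x, 26 mm in y, 56 mm high. The gauge (about 0.1 kg) stands upright in a slot of the rack, handle up, the handle's foot on the rack's top, and lifts straight out. Axes: z up along the gauge, x across the blade's thickness (the wedge faces look to +x and -x), y along the blade's width. It may be used either way round.
- gauge_tip (a point): Tip of the gauge's steel blade, centre of its lower end, 128 mm below the handle's centre, 20 mm above the bench at the start. The blade is 100 mm long and 12 mm wide (y); its thickness (x) grows evenly from 2 mm at the tip to 8 mm at the handle, 0.06 mm per mm, half on each face.
- gauge: The taper gauge as a whole; origin at the blade's tip, axes as for gauge_grip.
- rack: White plastic tool rack, fixed to the bench: a top plate 70 mm (x) by 124 mm (y) by 8 mm on two cheeks, its upper side 120 mm above the bench. Origin under its centre. The gauge hangs in a slot 10 by 14 mm at y = -26 mm; a small hex driver stands in a round hole at y = +32 mm.
- jig: Cell clamp, fixed to the bench: steel base and two upright aluminium cold plates, 110 mm wide (y), 16 mm thick, from 16 to 112 mm above the bench, bevelled 4 mm wide, 8 mm high at the inner top edges. Origin: on the bench under the middle of the fixed plate's working face. x: normal to the plates, towards the sprung one; y: along them. Bracket and rods are lower than the plates, base 14 mm thick.
- fixed_edge (a point): Middle of the fixed plate's working face at the lower end of its lead-in bevel, 104 mm above the bench. Below it the working faces of the two plates are flat and parallel.
- press_edge (a point): The same point on the sprung plate's working face. The gap is the distance along the clamp's x from fixed_edge to here, 3.5 to 6 mm from one time to the next. The gauge fills it when its tip is (gap - 2 mm) / 0.06 below these points: 25 to 67 mm.
- press (a joint): How far the sprung plate is pushed back from its rest against its stop nuts (m): 0 at rest, at most 0.006. It yields at about 8 N, then 1 mm for each further 5 N. Blade friction on each plate is about 0.6 of the force there, so gripped between both the blade drags with about 1.2 times that force.
- driver: Hex driver with a black handle 24 mm across, standing in the rack, its top 168 mm above the bench: lift the gauge clear of it. To be left alone.
- jar: White jar with a grey lid, 56 mm across, 65 mm high, on the bench; to be left alone.
- beaker: Glass beaker 70 mm across, 90 mm high; to be left alone.
- cell: Flat aluminium test cell 60 by 90 by 5 mm with two copper tabs, lying on the bench; to be left alone.
Things that resemble listed ones, but are neither listed nor needed, are in the scene too. What is meant by the gauge is not blue, and is the smaller of those in its own colour.

How it is judged:
By the outcome, as a careful person would: the job done as asked, in the order asked, and still so for the second after the job is handed in, while the arm keeps its last pose, push and grip.
It also fails if it takes over 58 s, if anything falls off the work surface, if the arm or the gripper's body presses on something with over 40 N, if the wrist force passes 120 N, or if a joint passes its speed limit or range.

## Working session

There is one attempt and no reset: what is moved stays moved. The work goes in short steps, Python scripts to look and compute and a tool call to move; the robot and the scene stay as the last step left them, time stands still between calls to the robot, and variables do not carry over. Pictures are saved under pics/ and viewed, and the job is handed in when it is done.

Besides the shell and the picture viewer there is one more tool, called after "Emit:" as a command line: name --argument value ..., lists and objects as JSON in quotes. drive_tool: Moves the arm, as the interface text tells. Its arguments: {"type":"object","properties":{"plan":{"type":"array","items":{"type":"object","properties":{"rx":{"type":"number","minimum":-1,"maximum":1},"ry":{"type":"number","minimum":-1,"maximum":1},"rz":{"type":"number","minimum":-1,"maximum":1},"x":{"type":"number","minimum":-1,"maximum":1},"y":{"type":"number","minimum":-1,"maximum":1},"z":{"type":"number","minimum":-1,"maximum":1},"fingers":{"type":"number"}}}},"squeeze":{"type":"number"}},"required":["plan"]}

```bash
mkdir -p pics; ls; cat > h.py <<'E'
import numpy as np, cv2, json
from bench import monitor, viewer, workorder, nets, r
def shot(n,f):
    c=viewer.camera(n); cv2.imwrite('pics/'+f,c['color'][:,:,::-1]); np.savez('pics/'+f+'.npz',**c); return c
def P(c,u,v,d=None):
    K=c['camera_matrix']; d=c['depth'][v,u] if d is None else d
    return c['rotation']@(np.array([(u-K[0,2])/K[0,0],(v-K[1,2])/K[1,1],1])*d)+c['xyz']
def cloud(c):
    K=c['camera_matrix'];d=c['depth'];v,u=np.mgrid[:420,:560]
    p=np.stack([(u-K[0,2])/K[0,0]*d,(v-K[1,2])/K[1,1]*d,d],-1)
    return p@np.array(c['rotation']).T+c['xyz']
E
python3 - <<'E'
from h import *
np.set_printoptions(precision=4,suppress=True)
s=monitor.read_state(); print(s, r.grip_depth)
for n in ['scene','side','wrist']:
    c=shot(n,n+'0.png'); print(n,c['xyz'],c['rotation'],c['camera_matrix'][0])
    for l in ['gauge','gauge_grip','rack','jig','fixed_edge','press_edge','driver']:
        print(l,[(np.round(q['centre'],4),round(q['confidence'],2)) for q in nets.find_in(l,n)])
print(monitor.read_state()['time'])
E
```

```text
pics
{'time': 0.0, 'joint_positions': array([-1.1846,  0.3328, -0.0647,  1.461 ,  0.0216,  1.3499, -0.0885]), 'joint_vel': array([ 0.0009,  0.0004, -0.0014,  0.0005, -0.0006, -0.0004,  0.0004]), 'joint_torque': array([  0.0004, -62.3259,   0.0246, -38.9896,  -0.0614,   0.0398,
         0.0002]), 'ee_pos': array([0.2483, 0.5732, 0.2915]), 'eef_rot': array([ 0.203 ,  0.9792, -0.0007, -0.0001]), 'ft_force': array([0.6031, 0.2223, 0.3845]), 'torque': array([ 0.0072,  0.0177, -0.0361]), 'width': 0.08661044335349058} 0.051
scene [ 1.2387 -0.6112  0.869 ] [ 0.8307  0.3696 -0.1639 -0.3828] [440.7056   0.     275.5672]
gauge [(array([ 0.4614, -0.1848,  0.1747]), 0.92), (array([ 0.5626, -0.1859,  0.1523]), 0.62), (array([ 0.5095, -0.223 ,  0.0757]), 0.6)]
gauge_grip [(array([ 0.5634, -0.1862,  0.1511]), 0.75), (array([ 0.4641, -0.1849,  0.1699]), 0.71), (array([ 0.5128, -0.23  ,  0.0804]), 0.64)]
rack [(array([ 0.5665, -0.1643,  0.0655]), 0.56)]
jig [(array([0.5176, 0.1486, 0.0178]), 0.69)]
fixed_edge [(array([0.519 , 0.1523, 0.0165]), 0.69)]
press_edge [(array([0.5352, 0.1718, 0.0894]), 0.61)]
driver [(array([ 0.5548, -0.1274,  0.1504]), 0.47)]
side [0.1291 1.1606 0.8919] [-0.162   0.8587 -0.4764  0.0969] [492.3873   0.     270.4152]
gauge [(array([ 0.489 , -0.0331,  0.024 ]), 0.54)]
gauge_grip [(array([ 0.4876, -0.0324,  0.0181]), 0.77), (array([0.5165, 0.2501, 0.0906]), 0.2)]
rack [(array([ 0.5395, -0.0979,  0.0718]), 0.67)]
jig [(array([0.4886, 0.2412, 0.0192]), 0.59)]
fixed_edge [(array([0.4825, 0.2447, 0.0152]), 0.82)]
press_edge [(array([0.5142, 0.2467, 0.0895]), 0.78)]
driver [(array([ 0.5447, -0.1138,  0.1486]), 0.65), (array([0.5157, 0.246 , 0.0905]), 0.6)]
wrist [0.1854 0.5999 0.3857] [0.8294 0.5443 0.0689 0.1048] [369.1547   0.     286.2882]
gauge []
gauge_grip []
rack []
jig []
fixed_edge []
press_edge []
driver []
1.2
```

View pics/scene0.png

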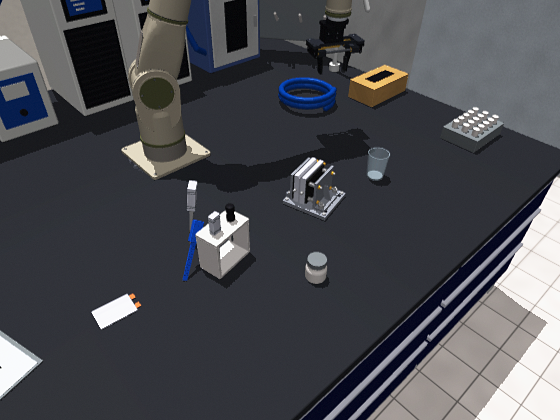

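View pics/side0.png

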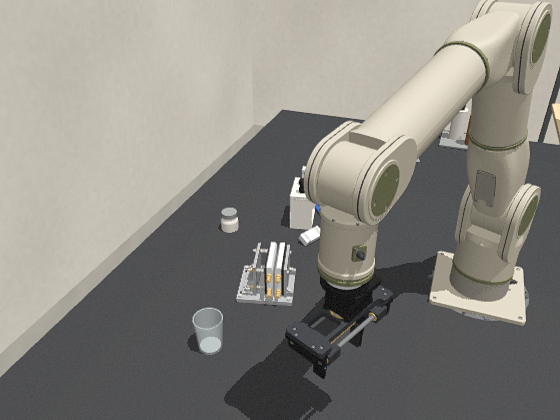

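View pics/wrist0.png

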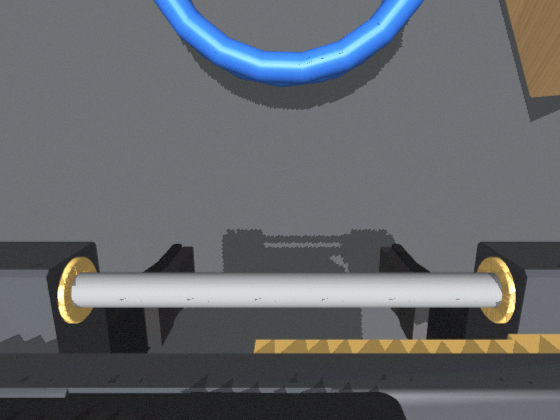

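```bash
cat >> h.py <<'E'
from scipy.spatial.transform import Rotation as R
def cloud(c):
    K=c['camera_matrix'];d=c['depth'];v,u=np.mgrid[:420,:560]
    p=np.stack([(u-K[0,2])/K[0,0]*d,(v-K[1,2])/K[1,1]*d,d],-1)
    return p@R.from_quat(c['rotation']).as_matrix().T+c['xyz']
E
python3 - <<'E'
from h import *
c=np.load('pics/scene0.png.npz'); 
im=c['color'][:,:,::-1]
a=cv2.resize(im[170:290,160:260],None,fx=4,fy=4.9,interpolation=cv2.INTER_CUBIC)
b=cv2.resize(im[150:220,275:355],None,fx=5,fy=5,interpolation=cv2.INTER_CUBIC)
o=np.zeros((600,800,3),np.uint8);o[:588,:400]=a[:588,:400];o[:350,400:800]=b
cv2.imwrite('pics/crop0.png',o)
p=cloud(c)
np.set_printoptions(precision=4,suppress=True)
# heights
for (u,v) in [(192,184),(192,195),(190,210),(215,217),(213,225),(230,208),(196,225),(225,228),(210,237),(243,217)]: print(u,v,p[v,u])
s=np.load('pics/side0.png.npz');im=s['color'][:,:,::-1]
b=cv2.resize(im[160:310,220:340],None,fx=4,fy=4,interpolation=cv2.INTER_CUBIC);cv2.imwrite('pics/crop1.png',b)
E
```

```text
192 184 [ 0.4542 -0.1692  0.2027]
192 195 [ 0.4667 -0.1805  0.1811]
190 210 [ 0.4617 -0.1897  0.1339]
215 217 [ 0.5672 -0.1842  0.1763]
213 225 [ 0.5675 -0.1923  0.1558]
230 208 [ 0.5519 -0.1284  0.1633]
196 225 [ 0.5007 -0.2005  0.1151]
225 228 [ 0.5627 -0.1556  0.1201]
210 237 [ 0.5637 -0.2022  0.1195]
243 217 [ 0.5597 -0.0955  0.1195]
```

View pics/crop0.png

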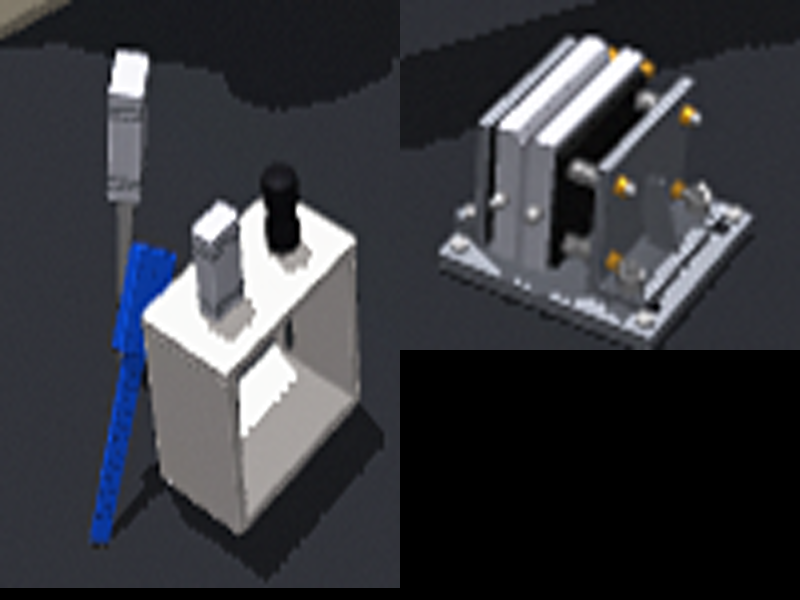

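View pics/crop1.png

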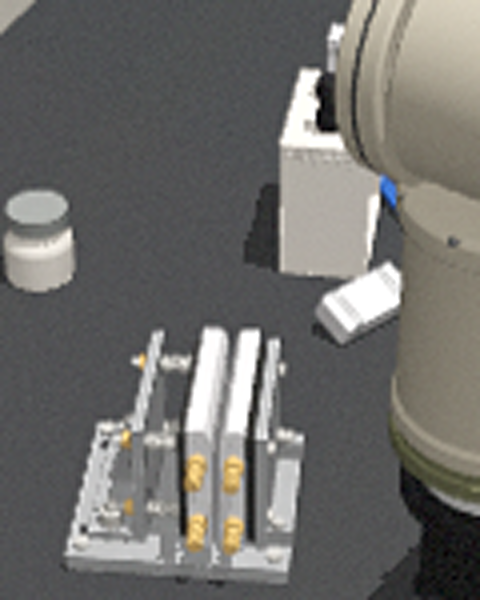

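```bash
python3 - <<'E'
from h import *
np.set_printoptions(precision=4,suppress=True)
for n in ['scene','side']:
    c=np.load(f'pics/{n}0.png.npz'); p=cloud(c)
    K=c['camera_matrix']
    for nm,lo,hi,x0,x1,y0,y1 in [('rack',.113,.127,.5,.65,-.3,-.05),('jig',.106,.118,.4,.65,.05,.35),('hand',.17,.182,.53,.62,-.24,-.15),('driver',.162,.172,.5,.6,-.16,-.09),('handle',.13,.17,.53,.62,-.24,-.15),('big',.19,.22,.42,.5,-.22,-.14)]:
        m=(p[...,2]>lo)&(p[...,2]<hi)&(p[...,0]>x0)&(p[...,0]<x1)&(p[...,1]>y0)&(p[...,1]<y1)
        q=p[m]
        if len(q)<5: print(n,nm,len(q)); continue
        print(n,nm,len(q),cv2.minAreaRect(q[:,:2].astype(np.float32)*1000),np.median(q,0))
    for w in [(.489,-.033,.02),(.46,-.185,.17)]:
        a=R.from_quat(c['rotation']).inv().apply(np.array(w)-c['xyz']); print(n,w,(K@a/a[2])[:2],a[2])
    if n=='side':
        for u,v in [(310,237),(315,232),(305,240),(303,172)]: print(p[v,u])
E
```

```text
scene rack 806 ((541.5880737304688, -159.89169311523438), (96.16639709472656, 125.95166778564453), 11.426490783691406) [ 0.5642 -0.1648  0.1194]
scene jig 350 ((521.7320556640625, 198.29835510253906), (88.17668914794922, 112.41236114501953), 15.489066123962402) [0.5127 0.1923 0.1097]
scene hand 66 ((558.9449462890625, -183.31175231933594), (18.63091278076172, 26.534912109375), 18.073970794677734) [ 0.5603 -0.1843  0.1754]
scene driver 43 ((546.7720947265625, -127.33062744140625), (18.716739654541016, 20.52566909790039), 84.772216796875) [ 0.5484 -0.1266  0.1659]
scene handle 147 ((563.3558349609375, -184.43186950683594), (29.408550262451172, 17.029720306396484), 68.81495666503906) [ 0.5641 -0.1885  0.15  ]
scene big 104 ((455.077880859375, -171.20220947265625), (21.083372116088867, 39.85820388793945), 47.589805603027344) [ 0.4612 -0.1752  0.2016]
scene (0.489, -0.033, 0.02) [245.6526 221.2345] 1.2684810883454982
scene (0.46, -0.185, 0.17) [189.509  197.9542] 1.10835882911847
side rack 192 ((573.31787109375, -143.65338134765625), (50.92503356933594, 136.86154174804688), 28.290916442871094) [ 0.5646 -0.1151  0.1189]
side jig 437 ((518.2257690429688, 202.8812255859375), (86.85187530517578, 114.11650848388672), 14.854684829711914) [0.5071 0.2066 0.11  ]
side hand 14 ((558.7384643554688, -178.54208374023438), (9.046613693237305, 31.82081413269043), 9.72744369506836) [ 0.5579 -0.1755  0.1743]
side driver 18 ((551.5821533203125, -132.0174560546875), (12.4273042678833, 54.586490631103516), 18.542295455932617) [ 0.5457 -0.1191  0.1654]
side handle 16 ((556.6342163085938, -165.642578125), (6.375511646270752, 12.308094024658203), 14.357574462890625) [ 0.5578 -0.168   0.1616]
side big 0
side (0.489, -0.033, 0.02) [308.99   236.8549] 1.5143157657755708
side (0.46, -0.185, 0.17) [334.1602 173.5131] 1.5455166862485898
[ 0.4841 -0.0274  0.0244]
[ 0.4773 -0.0567  0.0257]
[ 0.4946 -0.0108  0.0215]
[ 0.558  -0.1707  0.1645]
```

```bash
cat >> h.py <<'E'
def toolrel(goal_p, yaw_jaw, s=None, cmd=None):
    """commanded pose (p,R) -> row numbers; yaw of tool y axis deg"""
    a=np.radians(yaw_jaw); y=np.array([np.cos(a),np.sin(a),0]);z=np.array([0,0,-1.]);x=np.cross(y,z)
    G=np.stack([x,y,z],1)
    p,Q=cmd
    d=Q.T@(np.array(goal_p)-p); rv=R.from_matrix(Q.T@G).as_rotvec()/(2*np.pi)
    return d, rv
E
python3 - <<'E'
from h import *
np.set_printoptions(precision=4,suppress=True)
s=monitor.read_state();Q=R.from_quat(s['eef_rot']).as_matrix();p=s['ee_pos']
c=np.load('pics/wrist0.png.npz');C=R.from_quat(c['rotation']).as_matrix()
T=Q.T@C;t=Q.T@(c['xyz']-p);print(T,t,Q)
# choose TCP such that jig gap top centre is at pixel (280,150)
for yaw,tgt,h in [(15,[.52,.20,.108],.30),(12,[.56,-.184,.176],.36)]:
    a=np.radians(yaw); y=np.array([np.cos(a),np.sin(a),0]);z=np.array([0,0,-1.]);G=np.stack([np.cross(y,z),y,z],1)
    K=c['camera_matrix']; ray=G@T@np.linalg.inv(K)@[286,150,1]
    off=G@t; H=h+off[2]; lam=(tgt[2]-H)/ray[2]; tcp=np.array(tgt)-lam*ray-off
    print(tcp,lam, toolrel(tcp,yaw,cmd=(p,Q)))
c=np.load('pics/scene0.png.npz');q=cloud(c)
print(np.round(q[178:215:3,188:197:2,:],3).reshape(-1,5,3)[:, [0,2,4]].reshape(-1,9))
E
```

```text
[[-0.0005 -0.9685 -0.249 ]
 [ 1.     -0.0005  0.    ]
 [-0.0002 -0.249   0.9685]] [ 0.0683 -0.0008 -0.0935] [[-0.9176  0.3975 -0.    ]
 [ 0.3975  0.9176  0.0001]
 [ 0.      0.0001 -1.    ]]
[0.5324 0.1576 0.3   ] 0.2824769569506441 (array([-0.4259, -0.2687, -0.0078]), array([ 0.    , -0.    ,  0.1433]))
[ 0.5703 -0.2276  0.36  ] 0.27456042144712345 (array([-0.6138, -0.6072, -0.0678]), array([ 0.    , -0.    ,  0.1516]))
[[ 0.177 -0.025 -0.002  0.186 -0.015 -0.001  0.199 -0.007  0.002]
 [ 0.193 -0.035 -0.     0.442 -0.161  0.201  0.213 -0.017  0.002]
 [ 0.448 -0.177  0.203  0.454 -0.169  0.203  0.46  -0.161  0.202]
 [ 0.459 -0.184  0.204  0.464 -0.176  0.202  0.461 -0.163  0.194]
 [ 0.463 -0.187  0.198  0.468 -0.18   0.197  0.459 -0.163  0.183]
 [ 0.462 -0.188  0.189  0.47  -0.181  0.19   0.455 -0.162  0.171]
 [ 0.461 -0.189  0.179  0.469 -0.182  0.18   0.452 -0.161  0.159]
 [ 0.459 -0.189  0.169  0.467 -0.182  0.169  0.449 -0.161  0.147]
 [ 0.461 -0.191  0.161  0.468 -0.184  0.161  0.453 -0.164  0.141]
 [ 0.459 -0.192  0.15   0.466 -0.184  0.15   0.314 -0.086  0.001]
 [ 0.456 -0.191  0.138  0.465 -0.185  0.14   0.323 -0.093 -0.001]
 [ 0.32  -0.12  -0.     0.46  -0.184  0.126  0.339 -0.104  0.003]
 [ 0.33  -0.127 -0.001  0.457 -0.183  0.113  0.347 -0.11  -0.   ]]
```

Emit:
drive_tool --plan '[{"x": -0.02,"y": -0.013,"z": 0,"rz": 0.007,"fingers": 0.5},{"x": -0.06,"y": -0.038,"z": 0,"rz": 0.02,"fingers": 0.5},{"x": -0.11,"y": -0.069,"z": 0,"rz": 0.037,"fingers": 0.5},{"x": -0.16,"y": -0.1,"z": -0.004,"rz": 0.054,"fingers": 0.5},{"x": -0.21,"y": -0.132,"z": -0.008,"rz": 0.071,"fingers": 0.5},{"x": -0.26,"y": -0.164,"z": -0.008,"rz": 0.087,"fingers": 0.5},{"x": -0.31,"y": -0.195,"z": -0.008,"rz": 0.104,"fingers": 0.5},{"x": -0.36,"y": -0.227,"z": -0.008,"rz": 0.121,"fingers": 0.5},{"x": -0.4,"y": -0.252,"z": -0.008,"rz": 0.135,"fingers": 0.5},{"x": -0.42,"y": -0.265,"z": -0.008,"rz": 0.142,"fingers": 0.5},{"x": -0.426,"y": -0.269,"z": -0.008,"rz": 0.143,"fingers": 0.5},{"x": -0.426,"y": -0.269,"z": -0.008,"rz": 0.143,"fingers": 0.5}]'

```text
validation failed for argument at $.pl...
```

```bash
python3 - <<'E'
from h import *
np.set_printoptions(precision=4,suppress=True)
c=shot('wrist','wrist1.png'); s=monitor.read_state(); print(s['time'],s['ee_pos'],s['eef_rot'],np.abs(s['joint_vel']).max())
shot('scene','scene1.png');shot('side','side1.png')
viewer.camera('wrist')
for l in ['fixed_edge','press_edge']: print(l,[(np.round(q['centre'],4),round(q['confidence'],2)) for q in nets.find_in(l,'wrist')])
E
```

```text
1.25 [0.2484 0.5735 0.2923] [0.203  0.9792 0.     0.    ] 0.002018164765989746
fixed_edge []
press_edge []
```

View pics/wrist1.png

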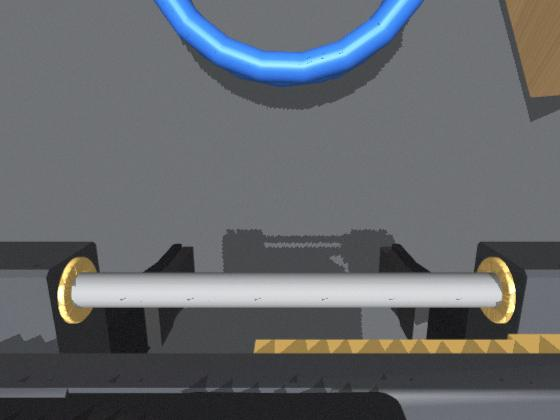

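Emit:
drive_tool --plan '[{"rx": 0.0,"ry": 0.0,"rz": 0.007,"x": -0.02,"y": -0.013,"z": 0.0,"fingers": 0.5},{"rx": 0.0,"ry": 0.0,"rz": 0.02,"x": -0.06,"y": -0.038,"z": 0.0,"fingers": 0.5}]'

```text
time: 1.75
ee_pos: [0.2881, 0.5143, 0.292]
eef_rot: [0.264, 0.964, -0.0, -0.0]
ft_force: [1.3, 0.5, 0.6]
width: 0.0744
```

```bash
cat >> h.py <<'E'
def goal(tcp,yaw):
    s=monitor.read_state(); d,rv=toolrel(tcp,yaw,cmd=(np.array(s['ee_pos']),R.from_quat(s['eef_rot']).as_matrix()))
    print('d',np.round(d,4),'rot',np.round(rv,4),'t',s['time'])
E
python3 -c "
from h import *
goal([.5324,.1576,.30],15)"
```

```text
d [-0.3921 -0.1823 -0.0082] rot [-1.000e-04 -1.000e-04  1.232e-01] t 1.75
```

Emit:
drive_tool --plan '[{"rx": 0.0,"ry": 0.0,"rz": 0.017,"x": -0.05,"y": -0.023,"z": 0.0,"fingers": 0.5},{"rx": 0.0,"ry": 0.0,"rz": 0.034,"x": -0.1,"y": -0.046,"z": -0.004,"fingers": 0.5},{"rx": 0.0,"ry": 0.0,"rz": 0.05,"x": -0.155,"y": -0.072,"z": -0.008,"fingers": 0.5},{"rx": 0.0,"ry": 0.0,"rz": 0.066,"x": -0.21,"y": -0.098,"z": -0.008,"fingers": 0.5},{"rx": 0.0,"ry": 0.0,"rz": 0.083,"x": -0.265,"y": -0.123,"z": -0.008,"fingers": 0.5},{"rx": 0.0,"ry": 0.0,"rz": 0.1,"x": -0.32,"y": -0.149,"z": -0.008,"fingers": 0.5},{"rx": 0.0,"ry": 0.0,"rz": 0.115,"x": -0.365,"y": -0.17,"z": -0.008,"fingers": 0.5},{"rx": 0.0,"ry": 0.0,"rz": 0.122,"x": -0.388,"y": -0.181,"z": -0.008,"fingers": 0.5},{"rx": 0.0,"ry": 0.0,"rz": 0.123,"x": -0.392,"y": -0.182,"z": -0.008,"fingers": 0.5},{"rx": 0.0,"ry": 0.0,"rz": 0.123,"x": -0.392,"y": -0.182,"z": -0.008,"fingers": 0.5}]'

```text
time: 3.0
ee_pos: [0.5324, 0.1598, 0.3001]
eef_rot: [0.607, 0.795, 0.0, -0.0]
ft_force: [-0.8, 0.7, -0.5]
width: 0.0436
```

```bash
python3 - <<'E'
from h import *
np.set_printoptions(precision=4,suppress=True)
c=shot('wrist','wrist1.png'); s=monitor.read_state(); print(s['time'],s['ee_pos'],s['eef_rot'],np.abs(s['joint_vel']).max())
shot('scene','scene1.png');shot('side','side1.png')
viewer.camera('wrist')
for l in ['fixed_edge','press_edge']: print(l,[(np.round(q['centre'],4),round(q['confidence'],2)) for q in nets.find_in(l,'wrist')])
E
```

```text
3.05 [0.5323 0.1602 0.3001] [ 0.6069  0.7948  0.0001 -0.0004] 0.006314228694386884
fixed_edge [(array([0.5021, 0.213 , 0.0942]), 0.88)]
press_edge [(array([0.5216, 0.2107, 0.1034]), 0.81)]
```

View pics/wrist1.png

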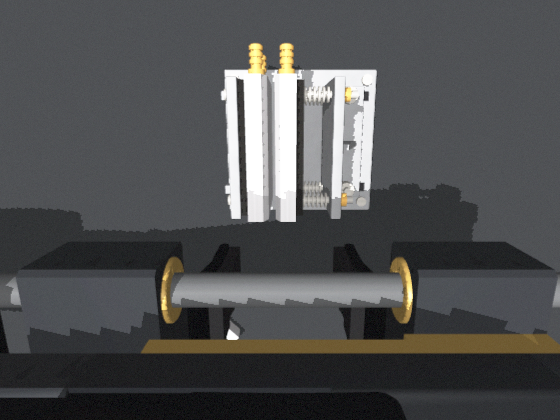

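```bash
python3 - <<'E'
from h import *
np.set_printoptions(precision=4,suppress=True,linewidth=150)
c=np.load('pics/wrist1.png.npz');im=c['color'][:,:,::-1]
cv2.imwrite('pics/crop2.png',cv2.resize(im[65:225,225:350],None,fx=4.5,fy=3.7,interpolation=cv2.INTER_NEAREST))
p=cloud(c)
a=np.radians(15);ax=np.array([np.cos(a),np.sin(a)])
g=cv2.cvtColor(c['color'],cv2.COLOR_RGB2GRAY)
for v in [90,115,140,165,190]:
    print(v,'y',p[v,285]);print(' gray',g[v,240:302]);
    print(' z',np.round(p[v,240:302,2]*1000).astype(int)); print(' s',np.round((p[v,240:302,:2]@ax)*1000,1))
E
```

```text
90 y [0.5077 0.2431 0.1127]
 gray [ 63  57  58 118 240 255 255 255 255 255 255 255 255 255 255 255 255 255 255 255 255 226 194 197 195 197 186 132 118 117 119 126 165 171 209 246 245
 246 244 251 255 255 255 255 255 255 255 255 255 255 255 255 255 255 255 255 241  38  37  46  59  58]
 z [105 105 105 106 105 112 114 112 112 113 114 114 113 113 112 113 112 114 112 112 113 112 112 109 108 105 105 103  86  69  48  27  16  15  14 107 107
 110 110 113 114 112 113 113 112 113 113 113 112 113 114 112 113 111 113 113 114 103 106 105 106 105]
 s [519.9 520.6 521.3 522.2 522.8 524.3 525.2 525.7 526.5 527.3 528.1 528.9 529.5 530.2 530.9 531.6 532.3 533.2 533.8 534.5 535.2 535.9 536.6 537.2
 537.9 538.4 539.2 539.8 539.8 539.8 539.8 539.8 540.4 541.3 542.3 545.9 546.7 547.5 548.2 549.  549.7 550.4 551.2 551.9 552.6 553.3 554.1 554.8
 555.5 556.2 556.9 557.7 558.4 559.2 559.9 560.6 561.3 562.3 563.  563.7 564.4 565.2]
115 y [0.5123 0.2262 0.1124]
 gray [ 57  56  60  56 154 253 255 255 255 255 255 255 255 255 255 255 255 255 255 255 255 246 194 195 197 193 188 147 116 111 117 125 151 163 193 246 24
[... 2792 characters left out ...]
55 255 254 238 247 255 255 255 255 255 255  83  38  34  37  37  38]
 z [109 105 105 105 105 105 105 113 112 113 114 113 114 113 113 114 113 115 112 114 114 113 113 111 111 109 109 106 105  92  71  52  31  15  16  15 105
 108 110 112 113 113 112 112 114 113 113 113 114 114 113 113 113 113 114 114 106 105 105 105 106 105]
 s [518.2 518.5 519.3 520.2 520.9 521.8 522.5 524.2 524.8 525.7 526.6 527.3 528.1 528.8 529.5 530.4 531.1 532.  532.6 533.5 534.3 535.  535.7 536.4
 537.2 537.8 538.6 539.3 540.  540.2 540.1 540.2 540.3 540.8 541.9 542.9 546.4 547.2 548.1 548.9 549.7 550.4 551.2 552.  552.8 553.5 554.3 555.1
 555.8 556.6 557.4 558.2 558.9 559.7 560.5 561.2 562.2 563.1 563.8 564.7 565.4 566.2]
```

View pics/crop2.png

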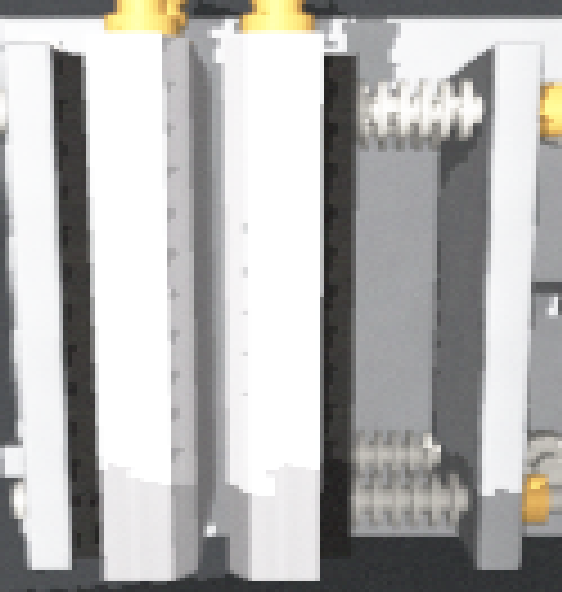

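```bash
python3 - <<'E'
from h import *
np.set_printoptions(precision=4,suppress=True,linewidth=150)
c=np.load('pics/wrist1.png.npz');p=cloud(c)
m=(p[...,2]>.111)&(p[...,2]<.116)
m[:,:243]=0;m[:,300:]=0;m[230:]=0
n,l,st,ce=cv2.connectedComponentsWithStats(m.astype(np.uint8))
for i in range(1,n):
    if st[i,4]>300:
        q=p[l==i]; print(st[i],cv2.minAreaRect((q[:,:2]*1000).astype(np.float32)),np.median(q[:,2]))
a=np.radians(15.3);X=np.array([np.cos(a),np.sin(a)]);Y=np.array([-np.sin(a),np.cos(a)])
f=[];g=[];bv=[]
for v in range(80,200):
    for u in range(255,300):
        q=p[v,u]
        if .03<q[2]<.095 and u<276: f.append([q[:2]@X,q[:2]@Y])
        if .106<q[2]<.110 and 272<u: g.append([q[:2]@X-(q[2]-.105)*.5,q[:2]@Y])
        if .106<q[2]<.110 and 272>u: bv.append([q[:2]@X+(q[2]-.105)*.5,q[:2]@Y])
for k in (f,g,bv):
    k=np.array(k);print(len(k),np.median(k[:,0]),np.polyfit(k[:,1],k[:,0],1),k[:,0].std())
E
```

```text
[ 244   74   21  148 2578] ((497.3040771484375, 194.7288818359375), (13.739306449890137, 109.77410125732422), 15.284354209899902) 0.11296171257007326
[ 277   74   20  148 2532] ((520.4138793945312, 201.05517578125), (13.872888565063477, 109.83162689208984), 15.335103034973145) 0.11299402107183323
394 0.540338206279232 [0.0001 0.5403] 4.192752760512508e-05
344 0.5459623842649819 [0.0027 0.5478] 0.005582120662898731
341 0.540325422985121 [-0.0008  0.5404] 0.0004058702234775841
```

```bash
python3 -c "
from h import *
goal([.5703,-.2276,.36],12)"
```

```text
d [-0.3833 -0.0651 -0.0598] rot [ 0.     -0.      0.0089] t 3.3
```

Emit:
drive_tool --plan '[{"rx": 0.0,"ry": 0.0,"rz": 0.001,"x": -0.03,"y": -0.005,"z": -0.02,"fingers": 0.5},{"rx": 0.0,"ry": 0.0,"rz": 0.002,"x": -0.08,"y": -0.014,"z": -0.04,"fingers": 0.5},{"rx": 0.0,"ry": 0.0,"rz": 0.004,"x": -0.135,"y": -0.023,"z": -0.06,"fingers": 0.5},{"rx": 0.0,"ry": 0.0,"rz": 0.005,"x": -0.19,"y": -0.032,"z": -0.06,"fingers": 0.5},{"rx": 0.0,"ry": 0.0,"rz": 0.006,"x": -0.245,"y": -0.042,"z": -0.06,"fingers": 0.5},{"rx": 0.0,"ry": 0.0,"rz": 0.007,"x": -0.3,"y": -0.051,"z": -0.06,"fingers": 0.5},{"rx": 0.0,"ry": 0.0,"rz": 0.008,"x": -0.35,"y": -0.06,"z": -0.06,"fingers": 0.5},{"rx": 0.0,"ry": 0.0,"rz": 0.009,"x": -0.376,"y": -0.064,"z": -0.06,"fingers": 0.5},{"rx": 0.0,"ry": 0.0,"rz": 0.009,"x": -0.383,"y": -0.065,"z": -0.06,"fingers": 0.5},{"rx": 0.0,"ry": 0.0,"rz": 0.009,"x": -0.383,"y": -0.065,"z": -0.06,"fingers": 0.5},{"rx": 0.0,"ry": 0.0,"rz": 0.009,"x": -0.383,"y": -0.065,"z": -0.06,"fingers": 0.5}]'

```text
time: 4.68
ee_pos: [0.5704, -0.2265, 0.3602]
eef_rot: [0.629, 0.777, 0.0, -0.0]
ft_force: [-0.1, -0.9, 0.1]
width: 0.0438
```

```bash
python3 - <<'E'
from h import *
np.set_printoptions(precision=4,suppress=True,linewidth=150)
c=shot('wrist','wrist2.png'); s=monitor.read_state(); print(s['time'],s['ee_pos'],s['eef_rot'],np.abs(s['joint_vel']).max(),s['width'],s['ft_force'])
print([(np.round(q['centre'],4),round(q['confidence'],2)) for q in nets.find_in('gauge_grip','wrist')])
p=cloud(c)
for nm,lo,hi,x0,x1,y0,y1 in [('rack',.117,.124,.5,.65,-.3,-.05),('hand',.173,.181,.53,.62,-.24,-.15),('driver',.164,.172,.5,.6,-.16,-.09),('big',.198,.21,.42,.5,-.22,-.14)]:
    m=(p[...,2]>lo)&(p[...,2]<hi)&(p[...,0]>x0)&(p[...,0]<x1)&(p[...,1]>y0)&(p[...,1]<y1)
    q=p[m]
    if len(q)<5: print(nm,len(q)); continue
    print(nm,len(q),cv2.minAreaRect(q[:,:2].astype(np.float32)*1000),np.median(q,0))
E
```

```text
4.725 [ 0.5704 -0.2266  0.3603] [ 0.6294  0.7771  0.0004 -0.0002] 0.004528819332239848 0.04333938712136326 [0.4798 0.2746 0.3595]
[(array([ 0.4765, -0.1669,  0.0135]), 0.94), (array([ 0.5562, -0.1797,  0.1788]), 0.9), (array([ 0.466 , -0.0997,  0.0206]), 0.83)]
rack 10272 ((551.4134521484375, -156.25018310546875), (70.12622833251953, 124.58223724365234), 11.858098030090332) [ 0.5513 -0.1523  0.121 ]
hand 735 ((556.4259033203125, -181.53298950195312), (15.479592323303223, 25.130414962768555), 12.187936782836914) [ 0.5567 -0.1813  0.177 ]
driver 740 ((544.9364624023438, -124.97907257080078), (21.13677215576172, 21.502050399780273), 58.21338653564453) [ 0.5449 -0.1252  0.1675]
big 0
```

View pics/wrist2.png

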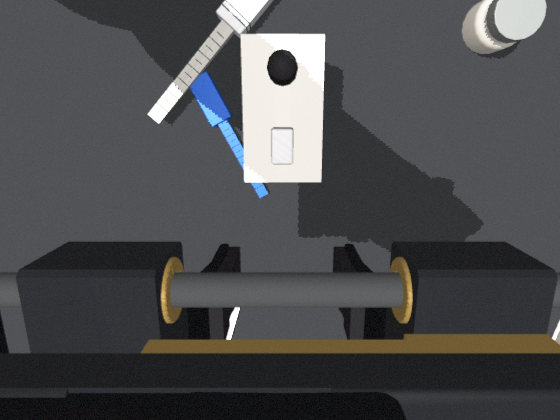

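```bash
python3 - <<'E'
from h import *
c=np.load('pics/scene1.png.npz');im=c['color'][:,:,::-1]
cv2.imwrite('pics/crop3.png',cv2.resize(im[150:330,80:340],None,fx=3,fy=3,interpolation=cv2.INTER_CUBIC))
K=c['camera_matrix']
for w in [(.4765,-.167,.0135),(.466,-.0997,.02),(.556,-.18,.177)]:
    a=R.from_quat(c['rotation']).inv().apply(np.array(w)-c['xyz']); print(w,(K@a/a[2])[:2],a[2])
w=np.load('pics/wrist2.png.npz');p=cloud(w)
for u,v in [(235,18),(215,45),(160,112),(210,95),(240,150),(130,140),(282,140),(282,60),(262,190)]: print(u,v,np.round(p[v,u],4))
E
```

```text
(0.4765, -0.167, 0.0135) [205.06637861 242.38877698] 1.210684516387418
(0.466, -0.0997, 0.02) [222.23092821 227.64415284] 1.2469155164746086
(0.556, -0.18, 0.177) [213.60997539 213.70139499] 1.053052910685074
235 18 [ 0.4819 -0.0724  0.0268]
215 45 [ 0.4645 -0.1021  0.0221]
160 112 [ 0.4164 -0.1838  0.0261]
210 95 [ 0.4662 -0.1542  0.0163]
240 150 [ 0.5097 -0.2083  0.0112]
130 140 [ 0.3768 -0.2252  0.0007]
282 140 [ 0.5558 -0.1769  0.1776]
282 60 [ 0.5442 -0.1218  0.1674]
262 190 [ 0.5445 -0.2503  0.0108]
```

View pics/crop3.png

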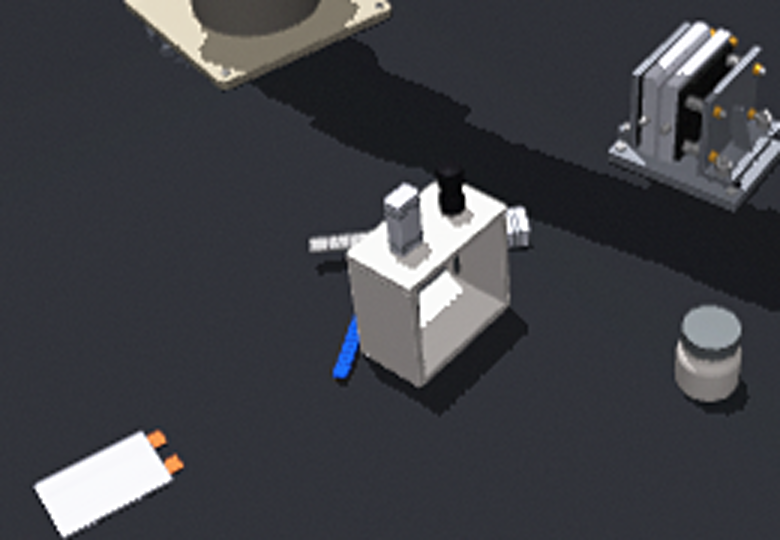

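```bash
python3 -c "
from h import *
goal([.5566,-.1816,.201],12)"
```

```text
d [ 0.047  -0.0041  0.1593] rot [ 0.0001 -0.0001 -0.0001] t 4.775
```

Emit:
drive_tool --plan '[{"rx": 0.0,"ry": 0.0,"rz": 0.0,"x": 0.02,"y": -0.002,"z": 0.01,"fingers": 0.5},{"rx": 0.0,"ry": 0.0,"rz": 0.0,"x": 0.047,"y": -0.004,"z": 0.03,"fingers": 0.5},{"rx": 0.0,"ry": 0.0,"rz": 0.0,"x": 0.047,"y": -0.004,"z": 0.06,"fingers": 0.5},{"rx": 0.0,"ry": 0.0,"rz": 0.0,"x": 0.047,"y": -0.004,"z": 0.085,"fingers": 0.5},{"rx": 0.0,"ry": 0.0,"rz": 0.0,"x": 0.047,"y": -0.004,"z": 0.11,"fingers": 0.5},{"rx": 0.0,"ry": 0.0,"rz": 0.0,"x": 0.047,"y": -0.004,"z": 0.13,"fingers": 0.5},{"rx": 0.0,"ry": 0.0,"rz": 0.0,"x": 0.047,"y": -0.004,"z": 0.15,"fingers": 0.5},{"rx": 0.0,"ry": 0.0,"rz": 0.0,"x": 0.047,"y": -0.004,"z": 0.159,"fingers": 0.5},{"rx": 0.0,"ry": 0.0,"rz": 0.0,"x": 0.047,"y": -0.004,"z": 0.159,"fingers": 0.5},{"rx": 0.0,"ry": 0.0,"rz": 0.0,"x": 0.047,"y": -0.004,"z": 0.159,"fingers": 0.5}]'

```text
time: 6.02
ee_pos: [0.5569, -0.183, 0.2021]
eef_rot: [0.63, 0.776, 0.0, 0.001]
ft_force: [-0.7, 0.7, 0.3]
width: 0.0435
```

```bash
python3 -c "
from h import *
goal([.5566,-.1816,.201],12)
c=shot('wrist','wrist3.png')"
```

```text
d [0.0014 0.     0.0011] rot [ 0.0002  0.0001 -0.0004] t 6.025
```

View pics/wrist3.png

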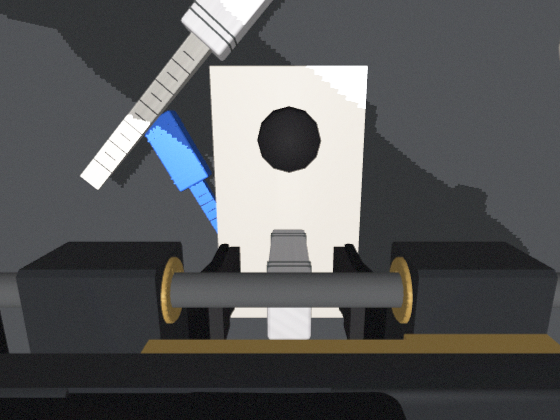

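Emit:
drive_tool --plan '[{"rx": 0.0,"ry": 0.0,"rz": 0.0,"x": 0.001,"y": 0.0,"z": 0.001,"fingers": 0.3},{"rx": 0.0,"ry": 0.0,"rz": 0.0,"x": 0.001,"y": 0.0,"z": 0.001,"fingers": 0.2},{"rx": 0.0,"ry": 0.0,"rz": 0.0,"x": 0.001,"y": 0.0,"z": 0.001,"fingers": 0.1},{"rx": 0.0,"ry": 0.0,"rz": 0.0,"x": 0.001,"y": 0.0,"z": 0.001,"fingers": 0.0},{"rx": 0.0,"ry": 0.0,"rz": 0.0,"x": 0.001,"y": 0.0,"z": 0.001,"fingers": 0.0},{"rx": 0.0,"ry": 0.0,"rz": 0.0,"x": 0.001,"y": 0.0,"z": 0.001,"fingers": 0.0},{"rx": 0.0,"ry": 0.0,"rz": 0.0,"x": 0.001,"y": 0.0,"z": 0.001,"fingers": 0.0}]' --squeeze 30

```text
time: 6.95
ee_pos: [0.5564, -0.182, 0.2003]
eef_rot: [0.63, 0.776, 0.0, 0.0]
ft_force: [2.6, -1.7, 0.2]
width: 0.016
```

```bash
python3 -c "
from h import *
goal([.5566,-.1816,.201],12)
s=monitor.read_state();print(s['ft_force'],s['torque'],s['width'],s['ee_pos'])"
```

```text
d [ 0.0004  0.0002 -0.0007] rot [ 0.0001  0.     -0.0004] t 6.95
[ 2.59563933 -1.73875309  0.24533941] [-0.04977732 -0.4714571   0.02746823] 0.01600575616771432 [ 0.55644169 -0.18200759  0.20030697]
```

Emit:
drive_tool --plan '[{"rx": 0.0,"ry": 0.0,"rz": 0.0,"x": 0.0,"y": 0.0,"z": -0.005,"fingers": 0.0},{"rx": 0.0,"ry": 0.0,"rz": 0.0,"x": 0.0,"y": 0.0,"z": -0.015,"fingers": 0.0},{"rx": 0.0,"ry": 0.0,"rz": 0.0,"x": 0.0,"y": 0.0,"z": -0.03,"fingers": 0.0},{"rx": 0.0,"ry": 0.0,"rz": 0.0,"x": 0.0,"y": 0.0,"z": -0.05,"fingers": 0.0},{"rx": 0.0,"ry": 0.0,"rz": 0.0,"x": 0.0,"y": 0.0,"z": -0.07,"fingers": 0.0},{"rx": 0.0,"ry": 0.0,"rz": 0.0,"x": 0.0,"y": 0.0,"z": -0.09,"fingers": 0.0},{"rx": 0.0,"ry": 0.0,"rz": 0.0,"x": 0.0,"y": 0.0,"z": -0.11,"fingers": 0.0},{"rx": 0.0,"ry": 0.0,"rz": 0.0,"x": 0.0,"y": 0.0,"z": -0.13,"fingers": 0.0},{"rx": 0.0,"ry": 0.0,"rz": 0.0,"x": 0.0,"y": 0.0,"z": -0.15,"fingers": 0.0},{"rx": 0.0,"ry": 0.0,"rz": 0.0,"x": 0.0,"y": 0.0,"z": -0.17,"fingers": 0.0},{"rx": 0.0,"ry": 0.0,"rz": 0.0,"x": 0.0,"y": 0.0,"z": -0.18,"fingers": 0.0},{"rx": 0.0,"ry": 0.0,"rz": 0.0,"x": 0.0,"y": 0.0,"z": -0.18,"fingers": 0.0}]'

```text
time: 8.45
ee_pos: [0.5561, -0.1824, 0.3809]
eef_rot: [0.63, 0.776, 0.0, 0.0]
ft_force: [1.2, 0.1, -1.9]
width: 0.0159
```

```bash
python3 -c "
from h import *
goal([.5089,.1979,.37],15.3)
s=monitor.read_state();print(s['ft_force'],s['torque'],s['width'],s['ee_pos'])
shot('scene','scene4.png');shot('wrist','wrist4.png')"
```

```text
d [0.3819 0.0318 0.0109] rot [ 0.0001  0.     -0.0096] t 8.45
[ 1.19954981  0.08449182 -1.94329347] [-0.06883047  0.00758098 -0.02021678] 0.015872839477395477 [ 0.5560943  -0.18236851  0.38093714]
```

View pics/scene4.png

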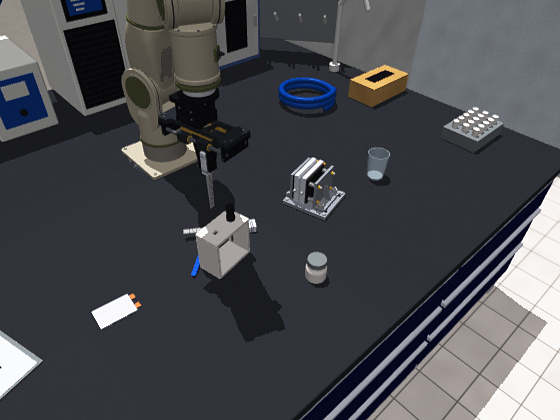

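View pics/wrist4.png

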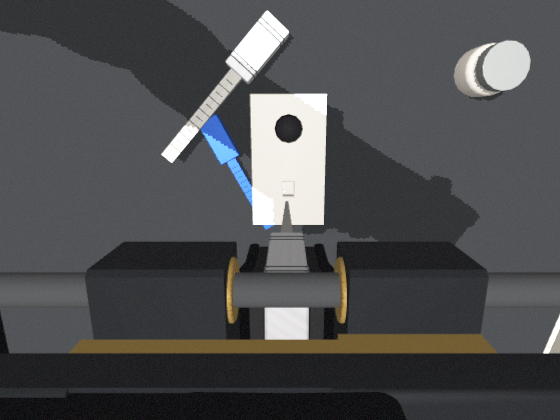

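Emit:
drive_tool --plan '[{"rx": 0.0,"ry": 0.0,"rz": -0.001,"x": 0.02,"y": 0.002,"z": 0.0,"fingers": 0.0},{"rx": 0.0,"ry": 0.0,"rz": -0.002,"x": 0.06,"y": 0.005,"z": 0.0,"fingers": 0.0},{"rx": 0.0,"ry": 0.0,"rz": -0.003,"x": 0.105,"y": 0.009,"z": 0.0,"fingers": 0.0},{"rx": 0.0,"ry": 0.0,"rz": -0.004,"x": 0.15,"y": 0.013,"z": 0.0,"fingers": 0.0},{"rx": 0.0,"ry": 0.0,"rz": -0.005,"x": 0.195,"y": 0.016,"z": 0.0,"fingers": 0.0},{"rx": 0.0,"ry": 0.0,"rz": -0.006,"x": 0.24,"y": 0.02,"z": 0.0,"fingers": 0.0},{"rx": 0.0,"ry": 0.0,"rz": -0.007,"x": 0.285,"y": 0.024,"z": 0.002,"fingers": 0.0},{"rx": 0.0,"ry": 0.0,"rz": -0.008,"x": 0.325,"y": 0.027,"z": 0.005,"fingers": 0.0},{"rx": 0.0,"ry": 0.0,"rz": -0.009,"x": 0.355,"y": 0.03,"z": 0.008,"fingers": 0.0},{"rx": 0.0,"ry": 0.0,"rz": -0.0095,"x": 0.375,"y": 0.031,"z": 0.011,"fingers": 0.0},{"rx": 0.0,"ry": 0.0,"rz": -0.0095,"x": 0.382,"y": 0.032,"z": 0.011,"fingers": 0.0},{"rx": 0.0,"ry": 0.0,"rz": -0.0095,"x": 0.382,"y": 0.032,"z": 0.011,"fingers": 0.0}]'

```text
time: 10.05
ee_pos: [0.5091, 0.198, 0.3693]
eef_rot: [0.607, 0.795, -0.0, 0.0]
ft_force: [0.4, -1.0, 0.1]
width: 0.0157
```

```bash
python3 -c "
from h import *
goal([.5089,.1979,.301],15.3)
s=monitor.read_state();print(s['ft_force'],s['torque'],s['width'],s['ee_pos'])"
```

```text
d [-0.     -0.0002  0.0683] rot [ 0.      0.     -0.0001] t 10.05
[ 0.37768609 -0.95924912  0.06088501] [-0.11795493  0.00456399 -0.00208776] 0.015734213283800622 [0.50911792 0.19800037 0.36927404]
```

Go down so the tip is ~8 mm above the plate tops, then look.

Emit:
drive_tool --plan '[{"rx": 0.0,"ry": 0.0,"rz": 0.0,"x": 0.0,"y": 0.0,"z": 0.015,"fingers": 0.0},{"rx": 0.0,"ry": 0.0,"rz": 0.0,"x": 0.0,"y": 0.0,"z": 0.035,"fingers": 0.0},{"rx": 0.0,"ry": 0.0,"rz": 0.0,"x": 0.0,"y": 0.0,"z": 0.055,"fingers": 0.0},{"rx": 0.0,"ry": 0.0,"rz": 0.0,"x": 0.0,"y": 0.0,"z": 0.068,"fingers": 0.0},{"rx": 0.0,"ry": 0.0,"rz": 0.0,"x": 0.0,"y": 0.0,"z": 0.068,"fingers": 0.0},{"rx": 0.0,"ry": 0.0,"rz": 0.0,"x": 0.0,"y": 0.0,"z": 0.068,"fingers": 0.0}]'

```text
time: 10.8
ee_pos: [0.5094, 0.1982, 0.3019]
eef_rot: [0.607, 0.795, 0.0, 0.0]
ft_force: [-0.4, -0.5, -1.4]
width: 0.0159
```

```bash
python3 - <<'E'
from h import *
np.set_printoptions(precision=4,suppress=True,linewidth=150)
goal([.5089,.1979,.301],15.3)
s=monitor.read_state();print(s['ft_force'],s['torque'],s['width'],s['ee_pos'])
c=shot('wrist','wrist5.png');k=shot('scene','scene5.png');shot('side','side5.png')
im=c['color'][:,:,::-1]
cv2.imwrite('pics/crop5.png',cv2.resize(im[20:270,200:370],None,fx=3,fy=2.4,interpolation=cv2.INTER_CUBIC))
im=k['color'][:,:,::-1]
cv2.imwrite('pics/crop6.png',cv2.resize(im[90:230,250:370],None,fx=4,fy=4,interpolation=cv2.INTER_CUBIC))
E
```

```text
d [-0.0002 -0.0005  0.0009] rot [ 0.0002 -0.     -0.0001] t 10.8
[-0.4193 -0.4913 -1.3684] [-0.0687  0.0421 -0.0038] 0.015851261547592626 [0.5094 0.1982 0.3019]
```

View pics/crop5.png

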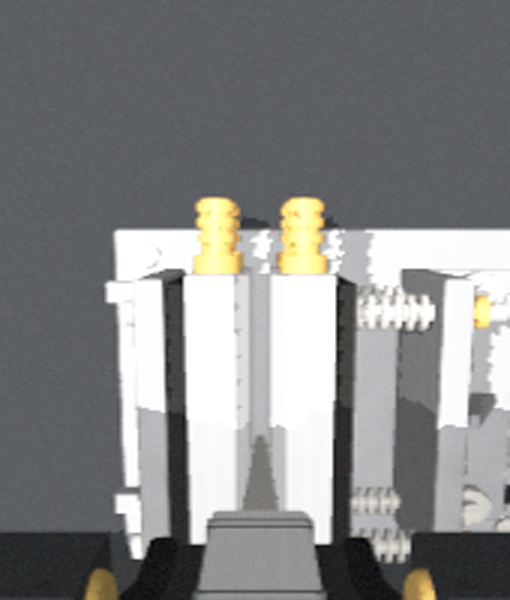

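View pics/crop6.png

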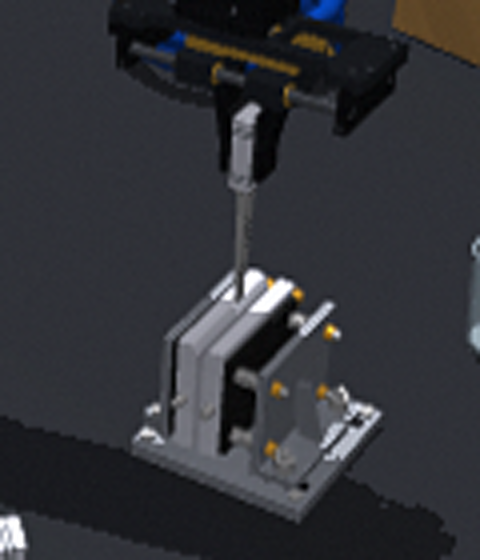

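```bash
python3 - <<'E'
from h import *
np.set_printoptions(precision=4,suppress=True,linewidth=160)
c=np.load('pics/wrist5.png.npz');p=cloud(c)
a=np.radians(15.3);X=np.array([np.cos(a),np.sin(a)]);Y=np.array([-np.sin(a),np.cos(a)])
for v in [150,170,185,198,202,206,210,220,230]:
    print(v,'Y',p[v,270,:2]@Y,'u from 276')
    print(' z',np.round(p[v,276:298,2]*1000).astype(int)); print(' s',np.round((p[v,276:298,:2]@X)*1000,1)); print(' Y',np.round((p[v,285:289,:2]@Y)*1000,1))
s=monitor.read_state();print('tcp',s['ee_pos'][:2]@X,s['ee_pos'][:2]@Y)
q=p[100:200,200:360].reshape(-1,3);f=(q[:,2]>.03)&(q[:,2]<.095);w=q[:,:2]@X;f&=(w>.535)&(w<.545);print('face',np.median(w[f]),f.sum())
for lo,hi,sg in [(.533,.5405,1),(.545,.551,-1)]:
    b=(q[:,2]>.106)&(q[:,2]<.110)&(w>lo)&(w<hi); print(np.median(w[b]+sg*(q[b,2]-.105)*.5),b.sum())
E
```

```text
150 Y 0.10041339865189476 u from 276
 z [113 112 112 112 110 108 106  99  13  14  16  14  16  16  91 105 108 108 111 112 114 114]
 s [535.1 535.8 536.6 537.3 538.1 538.8 539.6 540.3 540.7 541.7 542.7 543.8 544.8 545.8 545.9 546.6 547.3 548.1 548.8 549.5 550.2 551. ]
 Y [92.1 92.3 92.2 92.3]
170 Y 0.08526565022259387 u from 276
 z [113 112 113 111 109 107 105 106  14  16  15  16  15  16  91 107 109 110 111 113 113 113]
 s [535.  535.7 536.5 537.2 538.  538.7 539.5 540.3 540.6 541.7 542.7 543.7 544.8 545.8 546.  546.6 547.3 548.1 548.8 549.5 550.3 551.1]
 Y [71.9 71.8 71.9 71.8]
185 Y 0.07348292409348192 u from 276
 z [113 112 113 112 109 109 106 104  15  15  16  16  14  16  95 106 108 111 112 113 113 112]
 s [534.9 535.6 536.4 537.2 537.9 538.7 539.5 540.2 540.6 541.6 542.7 543.7 544.8 545.8 545.9 546.6 547.4 548.1 548.8 549.6 550.4 551.2]
 Y [56.  56.2 56.3 55.9]
198 Y 0.06338103326908191 u from 276
 z [113 113 112 112 110 108 106 106  15  15  14  16  14  17  96 107 110 109 112 113 114 113]
 s [534.8 535.6 536.3 537.1 537.9 538.6 539.4 540.2 540.6 541.6 542.7 543.7 544.8 545.8 545.9 
[... 945 characters left out ...]

220 Y 0.0455940805176974 u from 276
 z [112 113 114 111 110 109 106 177 176 175 176 177 177 176 177 106 108 112 111 111 112 113]
 s [534.6 535.4 536.3 537.  537.8 538.6 539.3 540.7 541.3 541.9 542.6 543.2 543.8 544.4 545.  546.7 547.4 548.2 549.  549.8 550.6 551.3]
 Y [62.9 63.  63.2 63.2]
230 Y 0.037150844169120754 u from 276
 z [114 113 112 111 110 198 197 197 197 198 198 197 199 198 197 197 197 110 111 113 113 114]
 s [534.6 535.4 536.2 536.9 537.7 539.7 540.3 540.9 541.4 542.  542.5 543.1 543.6 544.2 544.8 545.3 545.9 548.2 549.  549.8 550.6 551.3]
 Y [63.2 63.3 63.1 63.7]
tcp 0.5436340986700933 0.05700175296667215
face 0.5362657673790887 98
0.5402304163047864 162
0.5458107172723003 161
```

Emit:
drive_tool --plan '[{"rx": 0.0,"ry": 0.0,"rz": 0.0,"x": 0.0,"y": 0.0,"z": 0.01,"fingers": 0.0},{"rx": 0.0,"ry": 0.0,"rz": 0.0,"x": 0.0,"y": 0.0,"z": 0.02,"fingers": 0.0},{"rx": 0.0,"ry": 0.0,"rz": 0.0,"x": 0.0,"y": 0.0,"z": 0.03,"fingers": 0.0},{"rx": 0.0,"ry": 0.0,"rz": 0.0,"x": 0.0,"y": 0.0,"z": 0.038,"fingers": 0.0},{"rx": 0.0,"ry": 0.0,"rz": 0.0,"x": 0.0,"y": 0.0,"z": 0.045,"fingers": 0.0},{"rx": 0.0,"ry": 0.0,"rz": 0.0,"x": 0.0,"y": 0.0,"z": 0.045,"fingers": 0.0}]'

```text
time: 11.7
ee_pos: [0.5089, 0.1983, 0.2557]
eef_rot: [0.607, 0.795, -0.0, -0.0]
ft_force: [0.1, -0.1, -0.4]
width: 0.0161
```

```bash
cat >> h.py <<'E'
def avg(n=8):
    F=[];T=[];Pz=[]
    for i in range(n):
        viewer.camera('side'); s=monitor.read_state(); F.append(s['ft_force']);T.append(s['torque']);Pz.append(s['ee_pos'])
    print('t',s['time'],'F',np.round(np.mean(F,0),2),'sd',np.round(np.std(F,0),2),'T',np.round(np.mean(T,0),3),'p',np.round(np.mean(Pz,0),5),'w',round(s['width'],4))
    a=np.radians(15.3);X=np.array([np.cos(a),np.sin(a)]);Y=np.array([-np.sin(a),np.cos(a)]); m=np.mean(F,0); print('Fx_jig',m[:2]@X,'Fy_jig',m[:2]@Y,'pjig',np.mean(Pz,0)[:2]@X,np.mean(Pz,0)[:2]@Y)
E
python3 -c "
from h import *
avg();goal([.5089,.1979,.227],15.3)"
```

```text
t 12.1 F [ 0.16 -0.17 -1.17] sd [0.5  0.5  0.47] T [-0.073  0.026  0.002] p [0.50916 0.19842 0.25649] w 0.016
Fx_jig 0.11164506761513664 Fy_jig -0.2090311686200288 pjig 0.5434693806436207 0.057035602095145826
d [-0.0004 -0.0004  0.0294] rot [ 0.     -0.     -0.0001] t 12.1
```

Emit:
drive_tool --plan '[{"rx": 0.0,"ry": 0.0,"rz": 0.0,"x": 0.0,"y": 0.0,"z": 0.005,"fingers": 0.0},{"rx": 0.0,"ry": 0.0,"rz": 0.0,"x": 0.0,"y": 0.0,"z": 0.01,"fingers": 0.0},{"rx": 0.0,"ry": 0.0,"rz": 0.0,"x": 0.0,"y": 0.0,"z": 0.015,"fingers": 0.0},{"rx": 0.0,"ry": 0.0,"rz": 0.0,"x": 0.0,"y": 0.0,"z": 0.018,"fingers": 0.0},{"rx": 0.0,"ry": 0.0,"rz": 0.0,"x": 0.0,"y": 0.0,"z": 0.018,"fingers": 0.0}]'

```text
time: 12.72
ee_pos: [0.5091, 0.1984, 0.238]
eef_rot: [0.607, 0.795, 0.0, 0.0]
ft_force: [0.6, 0.1, -1.9]
width: 0.0159
```

```bash
python3 -c "
from h import *
avg();goal([.5089,.1979,.227],15.3)"
```

```text
t 13.125 F [ 0.89  0.14 -1.63] sd [0.62 0.43 0.46] T [-0.028 -0.247  0.   ] p [0.5091  0.19837 0.2383 ] w 0.0162
Fx_jig 0.8936864652437768 Fy_jig -0.09719792628870977 pjig 0.5433968976059301 0.05699874247766455
d [-0.0004 -0.0003  0.0113] rot [ 0. -0. -0.] t 13.125
```

Emit:
drive_tool --plan '[{"rx": 0.0,"ry": 0.0,"rz": 0.0,"x": 0.0,"y": 0.0004,"z": 0.0,"fingers": 0.0},{"rx": 0.0,"ry": 0.0,"rz": 0.0,"x": 0.0,"y": 0.0004,"z": 0.0,"fingers": 0.0}]'

```text
time: 13.38
ee_pos: [0.5093, 0.1985, 0.2382]
eef_rot: [0.607, 0.795, -0.0, -0.0]
ft_force: [0.9, 0.8, -0.8]
width: 0.0158
```

```bash
python3 -c "
from h import *
avg()"
```

```text
t 13.775 F [-0.01 -0.03 -1.12] sd [0.23 0.49 0.59] T [-0.057  0.017 -0.009] p [0.50939 0.19849 0.23823] w 0.0156
Fx_jig -0.02227667723137059 Fy_jig -0.026437043101454106 pjig 0.5437140411068434 0.05703928494791911
```

Emit:
drive_tool --plan '[{"rx": 0.0,"ry": 0.0,"rz": 0.0,"x": 0.0,"y": 0.0001,"z": 0.002,"fingers": 0.0},{"rx": 0.0,"ry": 0.0,"rz": 0.0,"x": 0.0,"y": 0.0001,"z": 0.004,"fingers": 0.0},{"rx": 0.0,"ry": 0.0,"rz": 0.0,"x": 0.0,"y": 0.0001,"z": 0.005,"fingers": 0.0},{"rx": 0.0,"ry": 0.0,"rz": 0.0,"x": 0.0,"y": 0.0001,"z": 0.005,"fingers": 0.0}]'

```text
time: 14.28
ee_pos: [0.5095, 0.1985, 0.2331]
eef_rot: [0.607, 0.795, -0.0, -0.0]
ft_force: [0.6, -0.3, -0.4]
width: 0.0157
```

```bash
python3 -c "
from h import *
avg()"
```

```text
t 14.675 F [-0.19 -0.31 -1.15] sd [0.47 0.63 0.49] T [-0.059  0.038 -0.008] p [0.50956 0.19852 0.2333 ] w 0.0158
Fx_jig -0.26620709595684355 Fy_jig -0.24769731246526128 pjig 0.5438854255822677 0.057027653033592876
```

Still free. Another 3 mm.

Emit:
drive_tool --plan '[{"rx": 0.0,"ry": 0.0,"rz": 0.0,"x": 0.0,"y": 0.0,"z": 0.001,"fingers": 0.0},{"rx": 0.0,"ry": 0.0,"rz": 0.0,"x": 0.0,"y": 0.0,"z": 0.002,"fingers": 0.0},{"rx": 0.0,"ry": 0.0,"rz": 0.0,"x": 0.0,"y": 0.0,"z": 0.003,"fingers": 0.0},{"rx": 0.0,"ry": 0.0,"rz": 0.0,"x": 0.0,"y": 0.0,"z": 0.003,"fingers": 0.0}]'

```text
time: 15.18
ee_pos: [0.5095, 0.1985, 0.2301]
eef_rot: [0.607, 0.795, -0.0, -0.0]
ft_force: [0.4, 0.3, -1.8]
width: 0.0159
```

```bash
python3 -c "
from h import *
avg()"
```

```text
t 15.575 F [-0.12 -0.41 -1.05] sd [0.36 0.53 0.45] T [-0.071  0.039  0.004] p [0.50956 0.19852 0.23027] w 0.016
Fx_jig -0.22872956227931318 Fy_jig -0.3662637021195259 pjig 0.543880567048327 0.057027315687341026
```

Emit:
drive_tool --plan '[{"rx": 0.0,"ry": 0.0,"rz": 0.0,"x": 0.0,"y": 0.0,"z": 0.001,"fingers": 0.0},{"rx": 0.0,"ry": 0.0,"rz": 0.0,"x": 0.0,"y": 0.0,"z": 0.002,"fingers": 0.0},{"rx": 0.0,"ry": 0.0,"rz": 0.0,"x": 0.0,"y": 0.0,"z": 0.002,"fingers": 0.0}]'

```text
time: 15.95
ee_pos: [0.5095, 0.1985, 0.2281]
eef_rot: [0.607, 0.795, -0.0, -0.0]
ft_force: [-0.1, 0.4, -1.0]
width: 0.0157
```

```bash
python3 -c "
from h import *
avg()"
```

```text
t 16.35 F [ 0.17 -0.28 -1.14] sd [0.44 0.55 0.44] T [-0.073  0.019 -0.001] p [0.50954 0.19851 0.22825] w 0.0158
Fx_jig 0.09192935601264463 Fy_jig -0.3170935709657209 pjig 0.5438630222906177 0.05701518592228494
```

Emit:
drive_tool --plan '[{"rx": 0.0,"ry": 0.0,"rz": 0.0,"x": 0.0,"y": 0.0,"z": 0.001,"fingers": 0.0},{"rx": 0.0,"ry": 0.0,"rz": 0.0,"x": 0.0,"y": 0.0,"z": 0.0015,"fingers": 0.0},{"rx": 0.0,"ry": 0.0,"rz": 0.0,"x": 0.0,"y": 0.0,"z": 0.0015,"fingers": 0.0}]'

```text
time: 16.73
ee_pos: [0.5095, 0.1985, 0.2267]
eef_rot: [0.607, 0.795, -0.0, -0.0]
ft_force: [0.4, 0.5, -2.2]
width: 0.0156
```

```bash
python3 -c "
from h import *
avg()"
```

```text
t 17.125 F [-0.08 -0.11 -1.04] sd [0.33 0.58 0.63] T [-0.071  0.048 -0.017] p [0.50954 0.19851 0.22675] w 0.0154
Fx_jig -0.10831191747461116 Fy_jig -0.08481225706647554 pjig 0.5438651748142644 0.057016532390205786
```

Emit:
drive_tool --plan '[{"rx": 0.0,"ry": 0.0,"rz": 0.0,"x": 0.0,"y": 0.0,"z": 0.001,"fingers": 0.0},{"rx": 0.0,"ry": 0.0,"rz": 0.0,"x": 0.0,"y": 0.0,"z": 0.0015,"fingers": 0.0},{"rx": 0.0,"ry": 0.0,"rz": 0.0,"x": 0.0,"y": 0.0,"z": 0.0015,"fingers": 0.0}]'

```text
time: 17.5
ee_pos: [0.5095, 0.1985, 0.2252]
eef_rot: [0.607, 0.795, 0.0, -0.0]
ft_force: [0.8, 0.1, -2.2]
width: 0.0157
```

```bash
python3 -c "
from h import *
avg()"
```

```text
t 17.9 F [ 0.2   0.31 -1.32] sd [0.57 0.34 0.35] T [-0.07  -0.011 -0.001] p [0.50955 0.19851 0.22525] w 0.0157
Fx_jig 0.2737550338803416 Fy_jig 0.24221157534961357 pjig 0.5438694456916823 0.05701439373997336
```

Emit:
drive_tool --plan '[{"rx": 0.0,"ry": 0.0,"rz": 0.0,"x": 0.0,"y": 0.0,"z": 0.0005,"fingers": 0.0},{"rx": 0.0,"ry": 0.0,"rz": 0.0,"x": 0.0,"y": 0.0,"z": 0.001,"fingers": 0.0},{"rx": 0.0,"ry": 0.0,"rz": 0.0,"x": 0.0,"y": 0.0,"z": 0.001,"fingers": 0.0}]'

```text
time: 18.27
ee_pos: [0.5095, 0.1985, 0.2242]
eef_rot: [0.607, 0.795, 0.0, -0.0]
ft_force: [0.0, -0.3, -2.0]
width: 0.016
```

```bash
python3 -c "
from h import *
avg()"
```

```text
t 18.675 F [ 0.57  0.28 -1.47] sd [0.34 0.44 0.32] T [-0.024 -0.091 -0.005] p [0.50956 0.19852 0.22424] w 0.0159
Fx_jig 0.6180480649610764 Fy_jig 0.11801646711418526 pjig 0.5438814320061017 0.057021318016927586
```

Emit:
drive_tool --plan '[{"rx": 0.0,"ry": 0.0,"rz": 0.0,"x": 0.0,"y": 0.0002,"z": 0.0,"fingers": 0.0},{"rx": 0.0,"ry": 0.0,"rz": 0.0,"x": 0.0,"y": 0.0002,"z": 0.001,"fingers": 0.0},{"rx": 0.0,"ry": 0.0,"rz": 0.0,"x": 0.0,"y": 0.0002,"z": 0.001,"fingers": 0.0}]'

```text
time: 19.05
ee_pos: [0.5097, 0.1985, 0.2231]
eef_rot: [0.607, 0.795, -0.0, -0.0]
ft_force: [-0.8, 0.1, -1.5]
width: 0.0157
```

```bash
python3 -c "
from h import *
avg()"
```

```text
t 19.45 F [-0.41 -0.25 -1.6 ] sd [0.37 0.56 0.52] T [-0.1    0.123  0.008] p [0.50968 0.19855 0.22319] w 0.0158
Fx_jig -0.46267857631250975 Fy_jig -0.1303652442562806 pjig 0.5440030759164372 0.05702131921414121
```

Emit:
drive_tool --plan '[{"rx": 0.0,"ry": 0.0,"rz": 0.0,"x": 0.0,"y": -0.0001,"z": 0.0005,"fingers": 0.0},{"rx": 0.0,"ry": 0.0,"rz": 0.0,"x": 0.0,"y": -0.0001,"z": 0.001,"fingers": 0.0},{"rx": 0.0,"ry": 0.0,"rz": 0.0,"x": 0.0,"y": -0.0001,"z": 0.001,"fingers": 0.0}]'

```text
time: 19.82
ee_pos: [0.5096, 0.1985, 0.2222]
eef_rot: [0.607, 0.795, 0.0, -0.0]
ft_force: [-0.8, -0.3, -1.4]
width: 0.0161
```

```bash
python3 -c "
from h import *
avg()"
```

```text
t 20.225 F [-0.18 -0.07 -1.22] sd [0.31 0.54 0.4 ] T [-0.077  0.13   0.006] p [0.50963 0.19855 0.22224] w 0.0158
Fx_jig -0.18861413698900892 Fy_jig -0.02165390349754487 pjig 0.5439633102434819 0.057032024810633845
```

Emit:
drive_tool --plan '[{"rx": 0.0,"ry": 0.0,"rz": 0.0,"x": 0.0,"y": -0.0001,"z": 0.0005,"fingers": 0.0},{"rx": 0.0,"ry": 0.0,"rz": 0.0,"x": 0.0,"y": -0.0001,"z": 0.001,"fingers": 0.0},{"rx": 0.0,"ry": 0.0,"rz": 0.0,"x": 0.0,"y": -0.0001,"z": 0.001,"fingers": 0.0}]'

```text
time: 20.6
ee_pos: [0.5096, 0.1985, 0.2213]
eef_rot: [0.607, 0.795, 0.0, 0.0]
ft_force: [-0.3, -0.3, -0.8]
width: 0.0157
```

```bash
python3 -c "
from h import *
avg()"
```

```text
t 21.0 F [-0.33 -0.1   0.14] sd [0.6  0.54 0.57] T [-0.082  0.1    0.001] p [0.5096  0.19854 0.22132] w 0.0156
Fx_jig -0.3435738026117859 Fy_jig -0.008750762096893723 pjig 0.543927841311879 0.05703257517972914
```

Emit:
drive_tool --plan '[{"rx": 0.0,"ry": 0.0,"rz": 0.0,"x": 0.0,"y": 0.0,"z": 0.0003,"fingers": 0.0},{"rx": 0.0,"ry": 0.0,"rz": 0.0,"x": 0.0,"y": 0.0,"z": 0.0005,"fingers": 0.0},{"rx": 0.0,"ry": 0.0,"rz": 0.0,"x": 0.0,"y": 0.0,"z": 0.0005,"fingers": 0.0}]'

```text
time: 21.38
ee_pos: [0.5096, 0.1985, 0.2208]
eef_rot: [0.607, 0.795, 0.0, 0.0]
ft_force: [-0.3, -0.5, 1.6]
width: 0.0162
```

```bash
python3 -c "
from h import *
avg()"
```

```text
t 21.775 F [-0.    0.38  1.47] sd [0.52 0.47 0.62] T [-0.09   0.025 -0.001] p [0.5096  0.19853 0.22082] w 0.016
Fx_jig 0.09636866340104774 Fy_jig 0.36268735955963605 pjig 0.5439287075809894 0.057020918832517246
```

Emit:
drive_tool --plan '[{"rx": 0.0,"ry": 0.0,"rz": 0.0,"x": 0.0,"y": 0.0,"z": 0.0003,"fingers": 0.0},{"rx": 0.0,"ry": 0.0,"rz": 0.0,"x": 0.0,"y": 0.0,"z": 0.0006,"fingers": 0.0},{"rx": 0.0,"ry": 0.0,"rz": 0.0,"x": 0.0,"y": 0.0,"z": 0.0006,"fingers": 0.0}]'

```text
time: 22.15
ee_pos: [0.5096, 0.1985, 0.2202]
eef_rot: [0.607, 0.795, 0.0, 0.0]
ft_force: [-0.6, 0.2, 2.7]
width: 0.0158
```

```bash
python3 -c "
from h import *
avg()"
```

```text
t 22.55 F [0.02 0.23 2.59] sd [0.39 0.42 0.43] T [-0.047 -0.048  0.006] p [0.50959 0.19854 0.2202 ] w 0.016
Fx_jig 0.0773842794574803 Fy_jig 0.22143449707786775 pjig 0.5439223461446092 0.05703385457766076
```

Emit:
drive_tool --plan '[{"rx": 0.0,"ry": 0.0,"rz": 0.0,"x": 0.0,"y": 0.0,"z": 0.0003,"fingers": 0.0},{"rx": 0.0,"ry": 0.0,"rz": 0.0,"x": 0.0,"y": 0.0,"z": 0.0006,"fingers": 0.0},{"rx": 0.0,"ry": 0.0,"rz": 0.0,"x": 0.0,"y": 0.0,"z": 0.0006,"fingers": 0.0}]'

```text
time: 22.92
ee_pos: [0.5096, 0.1985, 0.2196]
eef_rot: [0.607, 0.795, 0.0, 0.0]
ft_force: [-0.2, 0.9, 3.5]
width: 0.0156
```

```bash
python3 - <<'E'
from h import *
avg()
s=monitor.read_state();print(R.from_quat(s['eef_rot']).as_matrix().round(4))
c=shot('wrist','wrist9.png');k=shot('scene','scene9.png');d=shot('side','side9.png')
im=k['color'][:,:,::-1];im2=d['color'][:,:,::-1]
o=np.hstack([cv2.resize(im[90:230,250:370],(400,467),interpolation=cv2.INTER_CUBIC),cv2.resize(im2[180:320,200:320],(400,467),interpolation=cv2.INTER_CUBIC)])
cv2.imwrite('pics/crop9.png',o)
p=cloud(c)
a=np.radians(15.3);X=np.array([np.cos(a),np.sin(a)]);q=p[100:235,200:380].reshape(-1,3);w=q[:,:2]@X
for lo,hi,sg in [(.533,.5405,1),(.545,.552,-1)]:
    b=(q[:,2]>.106)&(q[:,2]<.110)&(w>lo)&(w<hi); print('edge',np.median(w[b]+sg*(q[b,2]-.105)*.5),b.sum())
E
```

```text
t 23.325 F [0.24 0.08 4.22] sd [0.35 0.51 0.61] T [-0.053 -0.023 -0.012] p [0.5096  0.19854 0.21963] w 0.0159
Fx_jig 0.25502779902358874 Fy_jig 0.016867567791460744 pjig 0.5439266335173123 0.05703003167022828
[[-2.635e-01  9.647e-01  2.000e-04]
 [ 9.647e-01  2.635e-01  2.000e-04]
 [ 1.000e-04  3.000e-04 -1.000e+00]]
edge 0.5401916432189191 332
edge 0.5458375466951135 334
```

View pics/crop9.png

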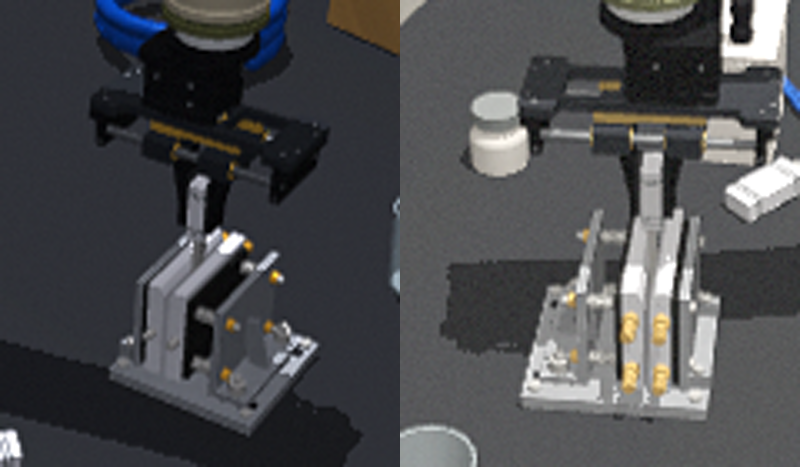

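View pics/wrist9.png

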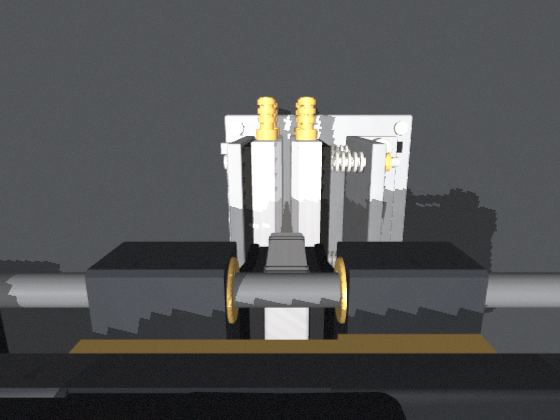

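```bash
python3 -c "
from h import *
print(workorder.close_job()); s=monitor.read_state(); print(s['time'],s['ft_force'],s['ee_pos'],s['width'])"
```

```text
the job is handed in; nothing more can be done
None
the job is handed in; nothing more can be done
```

I took the aluminium gauge out of the rack and slid it upright into the middle of the gap. I then lowered it in small steps until it dragged on both plates, and handed the job in at about 23.5 s, still gripping it. No verdict is reported, and I couldn't read the state after handing in.

**Last checks**
- **Drag:** it came to about 5.4 N upwards over the free baseline, with side force and moment near zero. That means both plates carry the blade, at roughly 4.5 N each, below the 8 N at which the sprung plate yields.
- **Sprung plate:** its edge in the wrist picture read 545.84 mm, against 545.81 mm before contact, so it did not move.
- **Position:** the tool was vertical to about 0.02°, and the blade sat within about 1 mm of the middle of the plates' width. The grip width was about 16 mm, the handle's size.
- **Disagreement:** the camera put the gap at about 5.5 mm, but the depth where it snugged, with the tip at about 39 mm above the bench, implies about 5.9 mm. I went by the force. A small slip of the gauge in the grip isn't fully ruled out, though nothing showed one.
- **Other gauges:** the large grey gauge and the blue one appeared upright in the first picture and were lying on the bench soon after, while the arm was still far from them. I did not touch them.

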